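# Load a bound book into the book press

### The job

Slide the book that lies on the loading end of the press bed straight in under the raised platen, all the way until it meets the back stop. Then push the platen down by its knob until it rests flat on the book, and leave it down. Leave the other things on the bench where they are.

Things in the scene. Friction and masses are not known exactly. Their poses are not given: they have to be found in the camera images.
- press: Book press, fixed to the table, its loading end to the robot's left. Origin on the table, midway between its two posts; x points into the press (loading end to back stop), z up. Plywood bed 300 (x from -215 to +85) x 250 mm, its top 18 mm above the origin. Steel posts of 18 mm diameter at x = 0, y = +-112, tops 197 mm above the table. A book that is home has its centre at x = +5, y = 0.
- back_stop (a point): Middle of the back stop's front face, at the bed top (press x = +60, y = 0). The stop is a wooden strip 22 mm high across the bed.
- mouth (a point): Point on the bed top midway between the outer ends of the two fences (press x = -75, y = 0). The fences are wooden strips 8 mm thick and 14 mm high: inner faces at y = +-86 from x = -20 to +60, flaring outward by 20 deg from x = -20 back to x = -75.
- platen (a joint): How far the platen has been lowered on the posts, m: 0 = fully raised (underside 118 mm above the bed top), grows downward, up to 0.09. It is counterbalanced and stays where it is left; about 3 N moves it.
- platen_face (a point): Middle of the platen's underside (press x = 0, y = 0). The platen is a wooden board 22 mm thick, 262 mm wide, reaching in the press's x from -64 to +75: it overhangs the near edge of a book that is home by 14 mm. On its top a flat steel bar 4 mm high and two sleeves round the posts, 18 mm high.
- knob_top (a point): Centre of the flat top of the platen's knob, a dark wood disc of 52 mm diameter and 18 mm height, on a stem; its top is 55 mm above platen_face.
- book: The book to be pressed: closed hardback with reddish-brown cover, lying flat on the loading end of the bed, 110 (x, spine to fore-edge) x 160 (y) x 40 mm high, about 0.5 kg. Origin in the centre of its underside; x points into the press, its spine faces away from the press (-x).
- paste_jar: Bystander: jar, 64 mm diameter, 85 mm high, standing beside the bed on the press's +y side. Origin under its centre.
- weight: Bystander: brass weight 60 x 50 x 35 mm with a small knob, total height 53 mm, behind the press's back stop. Origin under its centre.
- folder: Bystander: white folding bone, 150 x 22 x 6 mm, lying beside the bed on the press's +y side, along the press's x. Origin under its centre.
- other_book: Bystander: thin grey book 130 x 190 x 30 mm lying on the table to the left. Origin under its centre.
- brush: Bystander: brush lying on the table to the right.
- pot: Bystander: white cup, 80 mm diameter, 95 mm high, on the left. Origin under its centre.
- glue: Bystander: bottle, 56 mm diameter, 160 mm high, on the right. Origin under its centre.
Not all that is in view belongs to the job. What is shaped like the book but green or purple is not meant.

How it is judged:
By the outcome, as a careful person would: the job done as asked, in the order asked, and still so for the second after the job is handed in, with the robot touching nothing.
It also fails if it takes over 48 s, if anything falls off the work surface, if the arm or the gripper's body presses on something with over 40 N, if the wrist force passes 120 N, or if a joint passes its speed limit or range.

### The arm

A 6-joint arm with a two-finger parallel gripper is mounted at the origin on the work surface. World frame = base frame: x ahead of the robot, y to its left, z up, the work surface at z = 0. Lengths are in m, angles in rad, forces in N, time in s.
With the tool pointing down it reaches from about 0.35 to 0.975 m from the base axis. Payload 7.1 kg.
Tool frame: the origin (TCP) lies midway between the tips of the shut fingers; the grasp point (between the pads) lies 19 mm behind it; z points along the fingers, y is the line along which they close (so a half turn about z gives the same grasp; the last joint's range is limited). The gripper opens to 88 mm and grips with 3 to 60 N. Pads are 20 mm wide; open, the fingers measure 115 mm over their backs; the gripper's body (75 mm by 178 mm) begins 61 mm behind the grasp point.
Start: joints at [1.168, 0.423, 1.63, -0, 1.089, -0.019], TCP at [0.234, 0.58, 0.223] pointing down, gripper open.
Joint ranges: [-3, 3], [-0.9, 2.11], [0.09, 2.58], [-1.31, 4.45], [0.11, 2.69], [-2.54, 2.54]. Speed limits (rad/s): [2.39, 2.39, 3.01, 3.14, 3.14, 3.14].

### API

Orientations are given as a unit quaternion [w, x, y, z].
In Python, from station import move_pose, movel, movej, command_gripper, wait, inverse_kinematics, read_camera, camera_info, MotionError, job_done, get_time, get_joint_pos, get_qvel, get_effort, get_tcp_pos, get_ee_rot, get_ft_force, get_ft_torque, get_grip_width, get_finger_force gives the robot as it stands. Calls block until the motion is done:
- move_pose(position, orientation): joint-space move of the TCP to a pose.
- movel(position, frame=None, v=0.15, until_force=None): straight line of the TCP; frame=None keeps the orientation; v is the mean speed in m/s. With until_force (N) it stops when the force on the tool has changed by that much, and returns True; else False.
- movej(angles): joint-space move.
- command_gripper(opening): opening from 0.0 (shut) to 1.0 (fully open); the grip force is fixed at half the most; returns when the fingers have stopped.
- wait(seconds).
- inverse_kinematics(position, orientation): joint angles nearest the present ones, or None.
- read_camera(name): name is "side" or "top"; returns the picture (384x512x3 uint8, red, green, blue); there is no depth.
- camera_info(name): a dict with "intrinsics" (3x3 intrinsics, pixels), "T" (4x4, takes a point from camera to world coordinates). Camera axes: x right, y up, looking along -z (the intrinsics and any distortion apply to the point x, -y, -z); pixel columns grow to the right and rows downward; lengths in m; the calibration is good to about 2 mm. A picture is of the moment at which its call begins. camera_info takes no time and is no camera call.
A pose or a line that the arm cannot do raises MotionError and nothing moves.
- job_done(): hands the job in; it is judged then, once.
Readings, each from a call of its own:
- get_time(): time.
- get_joint_pos(): joint angles.
- get_qvel(): joint speeds.
- get_effort(): joint torques, N m.
- get_tcp_pos(): TCP position.
- get_ee_rot(): TCP orientation.
- get_ft_force(): force on the tool from outside, world axes, zero at the start.
- get_ft_torque(): the same for the moment, N m.
- get_grip_width(): opening from 0.0 (shut) to 1.0 (fully open).
- get_finger_force(): force on a finger pad.
Only numpy, scipy, OpenCV 4.12 (cv2) and the standard library are available. Lean on these libraries where they do the work, as an engineer would, in place of code of your own. Each camera call takes 0.05 s, during which the arm holds its last target. There are 200 camera calls.

## Working session

There is one attempt and no reset: what is moved stays moved. The work goes in short steps, each a Python script; the robot and the scene stay as the last script left them, time stands still between calls to the robot, and variables do not carry over. Pictures are saved under pics/ and viewed, at most 10 in all, crops included, and the job is handed in when it is done.

```bash
mkdir -p pics; ls; python3 - <<'E'
from station import *
import cv2
for n in("side","top"):
    im=read_camera(n); cv2.imwrite(f"pics/{n}0.png",cv2.resize(im[:,:,::-1],(800,600),interpolation=cv2.INTER_CUBIC))
    c=camera_info(n); print(n,c)
E
```

```text
pics
side {'intrinsics': array([[367.15634874,   0.        , 247.50868384],
       [  0.        , 367.15634874, 191.69568921],
       [  0.        ,   0.        ,   1.        ]]), 'T': array([[ 0.86216683,  0.39262375, -0.32017957,  0.12827174],
       [-0.50662116,  0.67044678, -0.54206653, -0.60237605],
       [ 0.00183517,  0.62956152,  0.77694847,  0.99627283],
       [ 0.        ,  0.        ,  0.        ,  1.        ]])}
top {'intrinsics': array([[452.30640611,   0.        , 256.74347536],
       [  0.        , 452.30640611, 189.62133834],
       [  0.        ,   0.        ,   1.        ]]), 'T': array([[-0.01328233,  0.99464585, -0.10248519,  0.34192343],
       [-0.9998175 , -0.0146186 , -0.01229856, -0.01289172],
       [-0.0137309 ,  0.10230314,  0.9946585 ,  1.65273513],
       [ 0.        ,  0.        ,  0.        ,  1.        ]])}
```

View pics/top0.png

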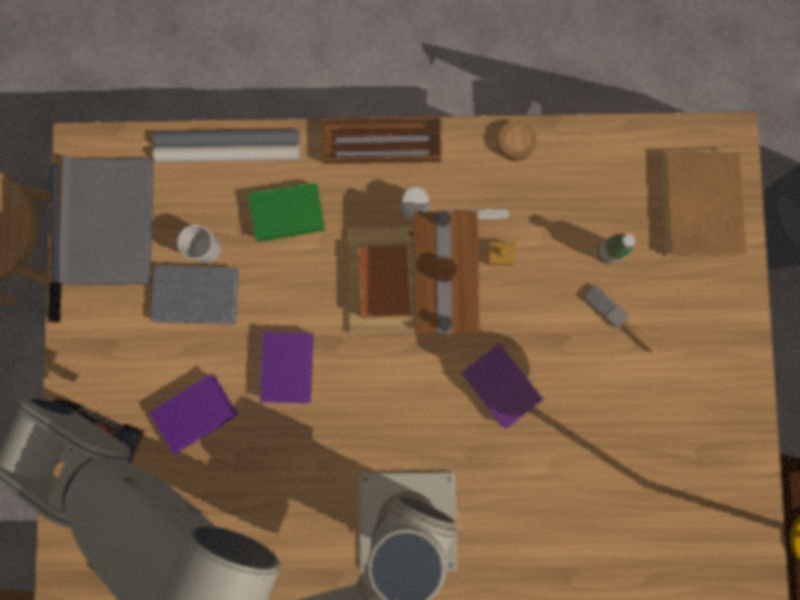

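View pics/side0.png

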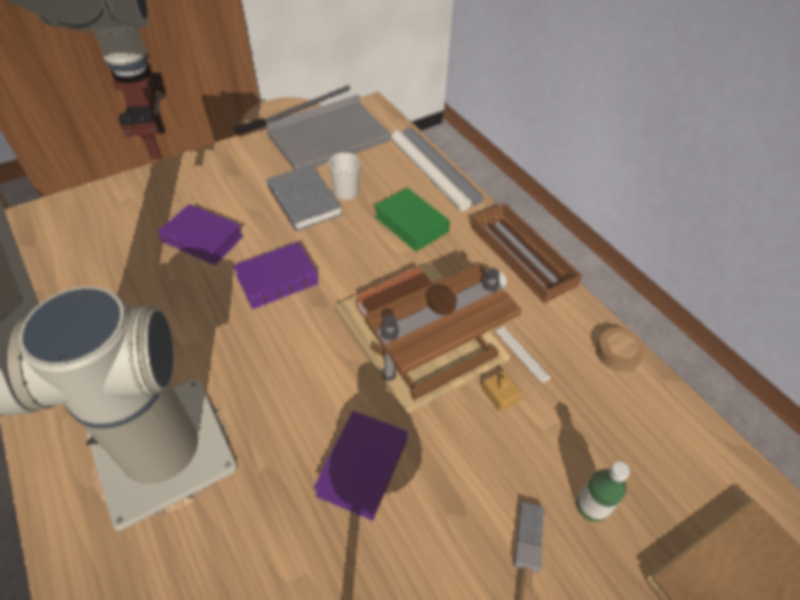

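The top view shows the press at about (400–480, 210–335), with its axis running right in the image (world −y). The book is at (360–410, 245–315), the knob at (437, 267), and the post tops at (443, 217) and (443, 323). I'll take enlarged crops next.

```bash
python3 - <<'E'
from station import *
import cv2
im=read_camera("top")[115:220,215:335,::-1]; cv2.imwrite("pics/t1.png",cv2.resize(im,None,fx=5.7,fy=5.7,interpolation=cv2.INTER_CUBIC))
im=read_camera("side")[160:265,210:355,::-1]; cv2.imwrite("pics/s1.png",cv2.resize(im,None,fx=5.5,fy=5.5,interpolation=cv2.INTER_CUBIC))
E
```

```text
(no output)
```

View pics/t1.png

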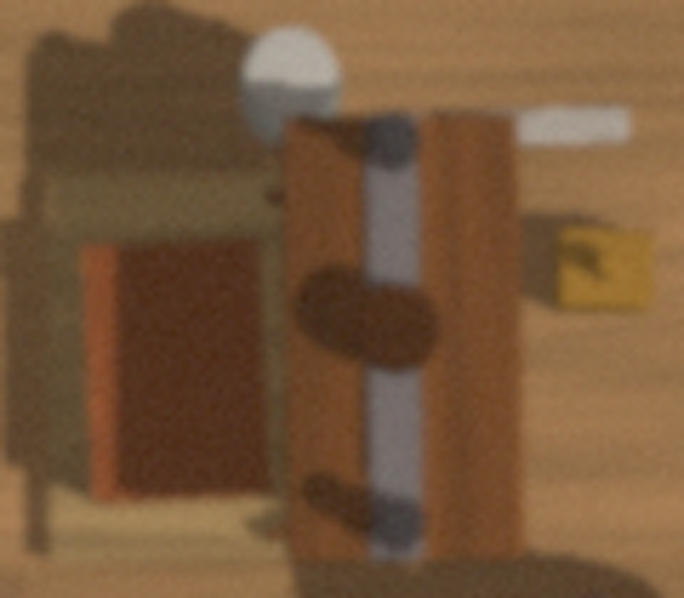

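View pics/s1.png

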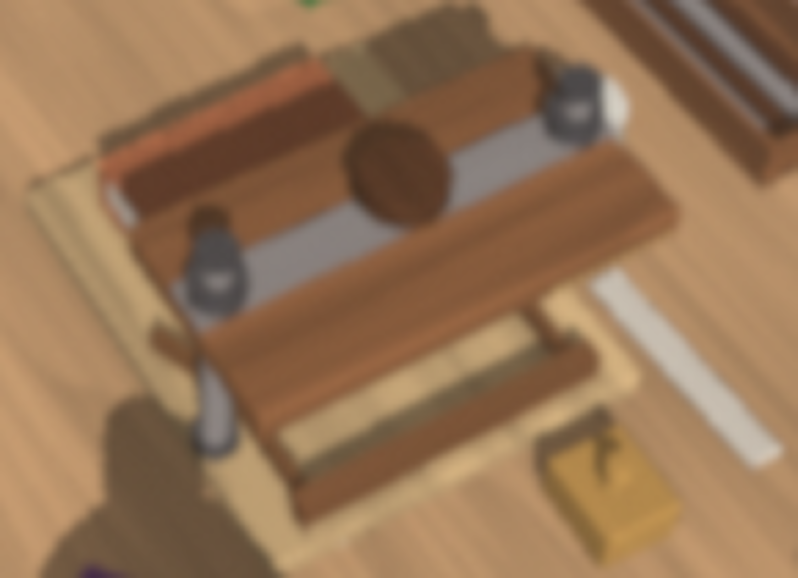

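The crop shows these pixels:
- **Platen corners:** (286,118), (518,112), (522,556), (290,558).
- **Post tops:** (392,138), (399,525).
- **Book top corners:** about (82,245), (262,237), (272,492), (97,500). The bright strip is just the part of the cover outside the platen's shadow.

```bash
cat > h.py <<'E'
import numpy as np
from station import *
from scipy.optimize import least_squares
def proj(n,P):
    c=camera_info(n);T=c["T"];p=(np.atleast_2d(P)-T[:3,3])@T[:3,:3]
    q=(p*[1,-1,-1])@c["intrinsics"].T
    return q[:,:2]/q[:,2:]
def place(pose,L):
    x,y,a=pose;L=np.atleast_2d(L);c,s=np.cos(a),np.sin(a)
    return np.c_[x+c*L[:,0]-s*L[:,1],y+s*L[:,0]+c*L[:,1],L[:,2]]
def fit(items,x0):
    def f(p): return np.concatenate([(proj(n,place(p,L))-px).ravel() for n,L,px in items])
    r=least_squares(f,x0,loss='soft_l1');return r.x,f(r.x).reshape(-1,2)
E
python3 - <<'E'
from h import *
t=lambda a:(np.array(a)+.5)/5.7-.5+[215,115]
s=lambda a:(np.array(a)+.5)/5.5-.5+[210,160]
L1=[[-.064,.131,.158],[.075,.131,.158],[.075,-.131,.158],[-.064,-.131,.158],[0,.112,.197],[0,-.112,.197]]
P1=t([(286,118),(518,112),(522,556),(290,558),(392,138),(399,525)])
L2=[[-.064,-.131,.158],[.075,-.131,.136],[.075,.131,.136],[0,0,.191],[-.215,-.125,.018],[.060,-.125+.035,.018]]
P2=s([(135,237),(262,432),(675,222),(400,172),(30,190),(298,488)])
np.set_printoptions(precision=4,suppress=True)
for it in ([("top",L1,P1)],[("side",L2[:5],P2[:5])],[("top",L1,P1),("side",L2[:5],P2[:5])]):
    p,r=fit(it,[.6,-.05,-1.57]);print(p,r.round(1).tolist())
B=[[-.055,.08,.058],[.055,.08,.058],[.055,-.08,.058],[-.055,-.08,.058]]
pb,r=fit([("top",B,t([(82,245),(262,237),(272,492),(97,500)]))],[.6,.05,-1.57]);print("book",pb,r.round(1).tolist())
d=pb[:2]-p[:2];c,sn=np.cos(p[2]),np.sin(p[2]);print("book in press",c*d[0]+sn*d[1],-sn*d[0]+c*d[1],np.degrees(pb[2]-p[2]))
print(get_ee_rot(),get_time())
E
```

```text
[ 0.5486 -0.0848 -1.5767] [[-0.7, -0.2], [0.0, 0.4], [0.8, 0.5], [-0.6, 0.5], [0.4, -0.9], [0.1, -0.4]]
[ 0.5521 -0.085  -1.5657] [[-1.7, -2.8], [0.3, 1.3], [0.6, 0.7], [1.1, -1.4], [-1.5, 0.0]]
[ 0.5499 -0.0854 -1.5717] [[-0.7, -0.5], [-0.0, -0.1], [1.1, -0.0], [-0.3, 0.2], [0.4, -1.3], [0.4, -0.8], [-2.3, -2.7], [-0.6, 1.6], [0.1, 1.4], [0.5, -1.0], [-1.8, 0.1]]
book [ 0.5443  0.045  -1.5356] [[0.5, 0.1], [-0.3, -0.0], [0.1, -0.1], [-0.2, 0.0]]
book in press -0.13040762042529644 -0.005708905199422134 2.069841912129604
[-0.0001  0.1907  0.9816 -0.0005] 0.2
```

Everything is consistent: the press is at (0.549, −0.085) with x along world −y. The book is at press x = −0.130, y = −5 mm, turned 2°. An upright gripper body would hit the platen overhang, so I'll push with the tool leaned about 50° and the fingers open, which gives two contacts and squares the book.

```bash
cat >> h.py <<'E'
from scipy.spatial.transform import Rotation as R
def quat(y,z):
    y,z=np.array(y,float),np.array(z,float)
    q=R.from_matrix(np.c_[np.cross(y,z),y,z]).as_quat();return [float(v) for v in q[[3,0,1,2]]]
def tilt(sg,deg=50):
    a=np.radians(deg);return quat([sg,0,0],[0,-np.sin(a),-np.cos(a)])
X=.549
E
python3 - <<'E'
from h import *
np.set_printoptions(precision=3,suppress=True)
print(get_joint_pos())
for sg in(1,-1):
    for p in([X,.2,.25],[X,.14,.034],[X,-.04,.034]): print(sg,p,inverse_kinematics(p,tilt(sg)))
    for p in([X,-.085,.3],[X,-.085,.1]): print(sg,p,inverse_kinematics(p,quat([0,sg,0],[0,0,-1])))
E
```

```text
[ 1.168  0.424  1.63  -0.     1.089 -0.019]
1 [0.549, 0.2, 0.25] [ 0.656  0.625  1.498 -0.654  1.632  0.828]
1 [0.549, 0.14, 0.034] [ 0.584  0.889  1.61  -0.723  1.307  1.026]
1 [0.549, -0.04, 0.034] [ 0.324  0.826  1.805 -0.943  1.113  1.029]
1 [0.549, -0.085, 0.3] [-0.175  0.238  1.708 -0.     1.195 -1.746]
1 [0.549, -0.085, 0.1] [-0.175  0.496  1.862 -0.     0.784 -1.746]
-1 [0.549, 0.2, 0.25] [ 0.656  0.625  1.498 -0.654  1.632 -2.314]
-1 [0.549, 0.14, 0.034] [ 0.584  0.889  1.61  -0.723  1.307 -2.116]
-1 [0.549, -0.04, 0.034] [ 0.324  0.826  1.805 -0.943  1.113 -2.113]
-1 [0.549, -0.085, 0.3] [-0.175  0.238  1.708 -0.     1.195  1.396]
-1 [0.549, -0.085, 0.1] [-0.175  0.496  1.862 -0.     0.784  1.396]
```

```bash
python3 - <<'E'
from h import *
import cv2
move_pose([X,.2,.25],tilt(1))
movel([X,.145,.034],v=.2)
print(get_time(),get_ft_force())
print(movel([X,-.005,.034],v=.07,until_force=15),get_tcp_pos(),get_ft_force())
print(movel([X,-.042,.034],v=.03,until_force=10),get_tcp_pos(),get_ft_force(),get_time())
cv2.imwrite("pics/s2.png",cv2.resize(read_camera("side")[130:265,190:355,::-1],None,fx=4.4,fy=4.4,interpolation=cv2.INTER_CUBIC))
E
```

```text
3.225 [-0.77206359  0.72369764  0.44366831]
True [0.55000486 0.05016592 0.03363976] [-0.24909019 -0.13176312 -0.36988645]
True [ 0.55055632 -0.02746663  0.03337579] [ 0.77921797  3.23076822 -0.16618445] 6.8833
```

View pics/s2.png

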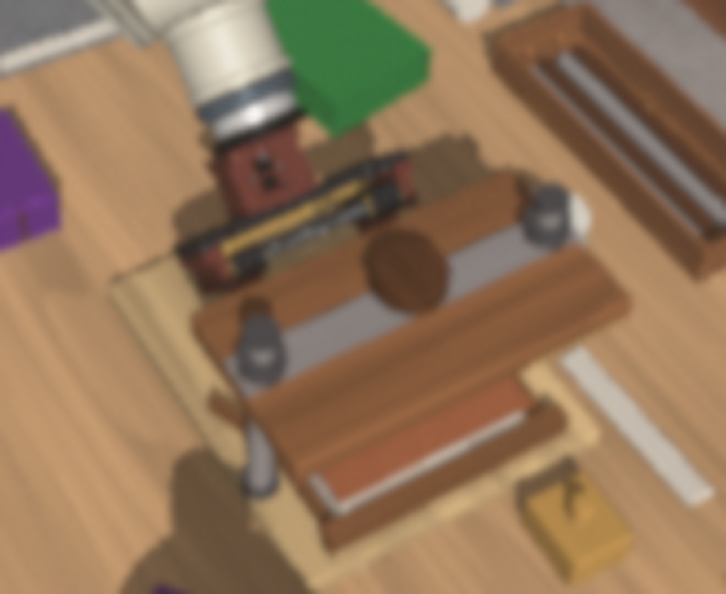

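The book is under the platen with its fore-edge (330–530, 415–510) right at the stop. The stop could still be an early trigger, so I'll push again with a higher threshold and see whether it moves.

```bash
python3 - <<'E'
from h import *
import cv2
print(movel([X,-.045,.034],v=.015,until_force=18),get_tcp_pos(),get_ft_force(),get_time())
cv2.imwrite("pics/s3.png",cv2.resize(read_camera("side")[195:265,235:335,::-1],None,fx=7,fy=7,interpolation=cv2.INTER_CUBIC))
E
```

```text
True [ 0.55100642 -0.02777649  0.03314956] [-1.47856297  5.79273149  3.63981058] 7.4083
```

View pics/s3.png

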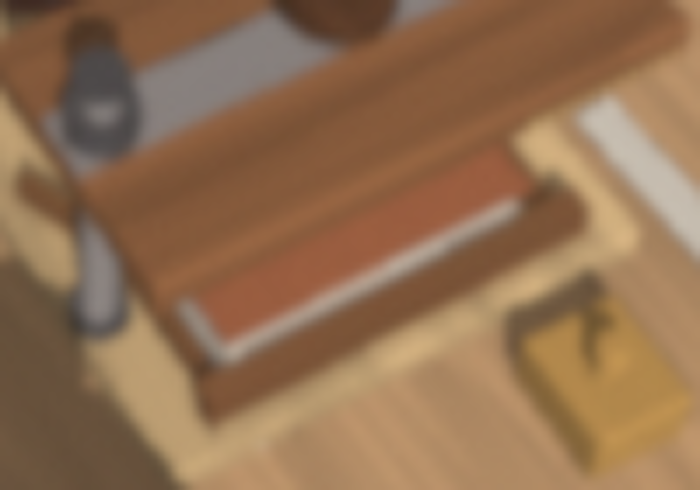

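Another 18 N moved it only 0.3 mm, and the fore-edge is parallel to the stop and against it, so the book is home. I'll back off and lower the platen.

```bash
python3 - <<'E'
from h import *
import cv2
movel([X,.08,.036],v=.12)
movel([X,.14,.30],v=.2)
command_gripper(0.0)
move_pose([X,-.085,.30],quat([0,-1,0],[0,0,-1]))
movel([X,-.085,.205],v=.1)
print(get_tcp_pos(),get_ft_force(),get_time())
for i in range(6):
    h=movel([X,-.085,.095],v=.04,until_force=14)
    z=get_tcp_pos()[2]; print(h,z,get_ft_force())
    if z<.118: break
for n in("side","top"):
    im=read_camera(n); im=im[130:265,190:355] if n=="side" else im[115:220,205:345]
    cv2.imwrite(f"pics/{n}4.png",cv2.resize(im[:,:,::-1],None,fx=4.4,fy=4.4,interpolation=cv2.INTER_CUBIC))
print(get_time())
E
```

```text
[ 0.54952652 -0.08501389  0.20559124] [0.61178989 0.30963679 0.51319291] 13.4
True 0.11336201529040513 [-2.18320192 -0.13109374  7.86966125]
15.5167
```

View pics/side4.png

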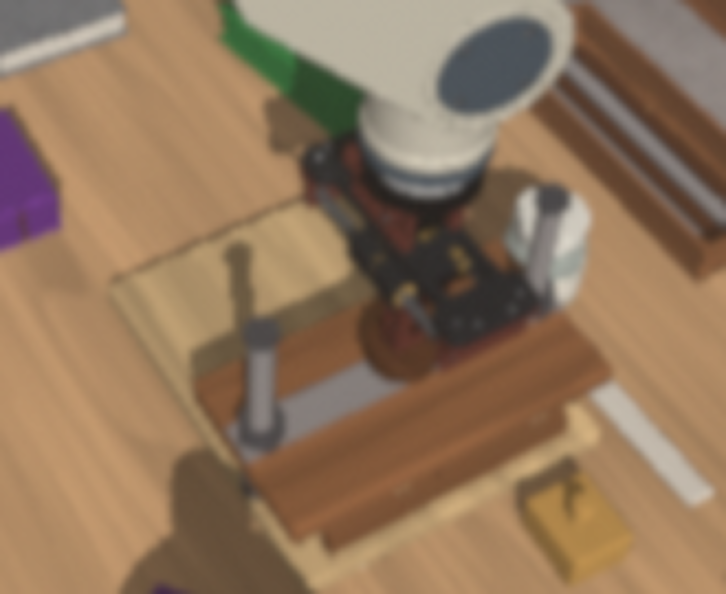

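The platen is down and the knob top stopped at 0.1134 m, against 0.113 expected on the book. I'll press once more to confirm, then lift away and check.

```bash
python3 - <<'E'
from h import *
import cv2
print(movel([X,-.085,.100],v=.015,until_force=15),get_tcp_pos(),get_ft_force())
movel([X,-.085,.32],v=.12)
move_pose([.45,.3,.35],quat([0,-1,0],[0,0,-1]))
wait(.5)
a=cv2.resize(read_camera("side")[130:265,190:355,::-1],(400,327),interpolation=cv2.INTER_CUBIC)
b=cv2.resize(read_camera("top")[105:220,205:345,::-1],(400,327),interpolation=cv2.INTER_CUBIC)
cv2.imwrite("pics/f.png",np.hstack([a,b])); print(get_time(),get_ft_force())
E
```

```text
True [ 0.54904317 -0.08501548  0.11338117] [-0.0279667   0.83667049  5.47367936]
19.7583 [ 0.14654388 -0.26506248  0.09361991]
```

View pics/f.png

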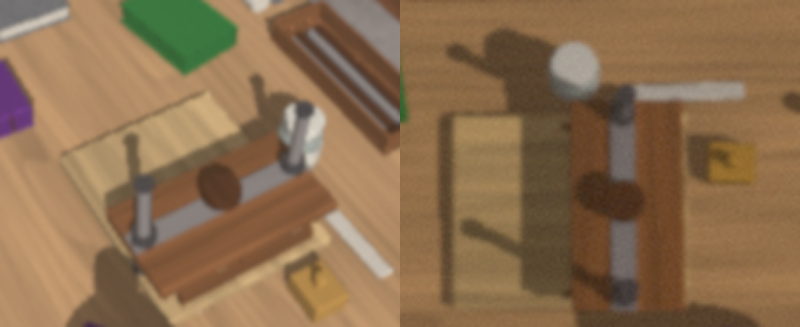

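The platen stays down on the book (knob at about (220,187) in the left half). The jar, folder and weight haven't moved, and the robot is clear.

```bash
python3 -c "
from station import *
print(job_done())"
```

```text
the job is handed in; nothing more can be done
None
```

The book is in against the back stop, the platen is down on it and staying there, and the job was handed in at about 20 s; the jar, folder and weight by the press look unmoved.

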